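# Hold the tray of turned knobs over the downdraft grille

### The arm

A 7-joint arm with a two-finger parallel gripper is mounted at the origin on the work surface. World frame = base frame: x ahead of the robot, y to its left, z up, the work surface at z = 0. Lengths are in m, angles in rad, forces in N, time in s.
With the tool pointing down it reaches from about 0.35 to 0.9 m from the base axis. Payload 19.9 kg.
Tool frame: the origin (TCP) lies at the very end of the fingers, on their centre line; the grasp point (between the pads) lies 19 mm behind it; z points along the fingers, x is the direction in which the jaws open and shut, and the axes are right-handed (so a half turn about z gives the same grasp; the last joint's range is limited). The gripper opens to 94 mm and grips with 3 to 60 N. Pads are 16 mm wide; open, the fingers measure 119 mm over their backs; the gripper's body (75 mm by 177 mm) begins 78 mm behind the grasp point.
Start: joints at [1.232, 0.417, -0.01, 1.614, 0.005, 1.111, -0.053], TCP at [0.183, -0.598, 0.205] pointing down, gripper open.
Joint ranges: [-2.81, 2.81], [-0.39, 2.02], [-1.27, 1.25], [0.06, 2.57], [-1.19, 4.33], [0.19, 2], [-2.82, 2.82]. Speed limits (rad/s): [1.89, 1.89, 2.39, 2.39, 3.01, 3.01, 3.01].

### API

Orientations are given as a rotation vector (axis times angle).
In Python, from bench import manip gives the robot as it stands. The module is installed in compiled form; this text tells all that it offers.
- The arm moves only by the tool drive_tool, never from a script. Its argument "rows" is a list of rows, each a list of 7 numbers: the opening, from 0 (shut) to 1 (fully open), then the shift along the world's x, y, z in m, then the turn, a rotation vector about the world's x, y, z in rad. A call has 1 to 12 rows; each row shifts and turns the commanded pose from where the row before left it; what a row does not reach is not made up. A row lasts 1/8 s, in which the tool goes at most 62.5 mm and 10.7 degrees, less where a joint would pass 70% of its speed; a pose out of reach is approached as far as the arm can. A call with a gripper value outside its range is refused whole. The fingers move at their own pace and stop on an object; the grip force is fixed at half the most. Time passes only in rows, so rows that do not move let the fingers close. It gives the time, the measured TCP pose, the force and the opening at its end, in the units of the state.
- manip.sense(): the state, without advancing time (a new reading comes with each control period).
- manip.grab_frame(name): name is "scene" or "top" or "wrist"; returns a dict with "color" (384x512x3 uint8, blue, green, red), "fx", "fy", "cx", "cy" (pixels), "D" ([k1, k2, p1, p2, k3] as OpenCV has them; the pictures are not rectified), "camera_from_world" (4x4, takes a point from world to camera coordinates); the wrist camera has in their place "mount" (4x4, takes a point from camera to tool coordinates, whose origin is the TCP and whose axes are the tool frame's). Camera axes: x right, y down, z forward; pixel columns grow to the right and rows downward; lengths in m; the calibration is good to about 2 mm. A picture is of the moment at which its call begins: read the wrist's pose just before it. There is no depth.
- manip.sign_off(): hands the job in, once; it reports no verdict.
The state is a dict: "time_s": time; "qpos": joint angles; "dq": joint speeds; "tau": joint torques, N m; "ee_pos": TCP position; "ee_rot": TCP orientation; "force": force on the tool from outside, world axes, zero at the start; "ft_torque": the same for the moment, N m; "gripper_width": opening from 0.0 (shut) to 1.0 (fully open).
Only numpy, scipy, OpenCV 4.12 (cv2) and the standard library are available. Lean on these libraries where they do the work, as an engineer would, in place of code of your own. Each camera call takes 0.05 s, during which the arm holds its last target. There are 200 camera calls.

### The job

Slide the red grip of the extraction damper along its track until it is level with the green tab beside the track and leave it there; then pick up the wooden tray of turned knobs by its handle, and, without tipping it or spilling a knob, hold it level and still about 10 cm above the middle of the downdraft grille so that the dust can be drawn off. Finish while still holding the tray in the air over the grille; do not put it down, and leave the other things on the bench alone.

Things in the scene. Friction and masses are not known exactly. Their poses are not given: they have to be found in the camera images.
- damper (a joint): position of the red damper grip along its track, m: 0 at one end, 0.12 at the other; it grows along +y of damper_base and the grip stays where it is left (sliding friction about 1.5 N)
- damper_top (a point): centre of the top face of the red damper grip, a block 28 mm across the track, 20 mm along it and 40 mm high; its top is 54 mm above the bench
- damper_base: aluminium damper track fixed to the bench, 40 mm (its x) by 170 mm (its y) and 14 mm high; origin at the centre of its underside, the grip slides along its y axis, which points roughly away from the robot
- tab: green tab fixed beside the track, 28 mm (its x) by 12 mm (its y) and 14 mm high; origin at the centre of its underside, axes parallel to the track's, so it marks a place along the track's y where the centre of the grip belongs
- tray_grip (a point): centre of the tray's dark wooden handle bar; the handle is 124 mm long (its x) and 16 mm thick (its y) and 22 mm high, clear for 100 mm between two posts, its centre 75 mm above the tray's underside and its top 86 mm above it. The plywood tray is 200 mm (x) by 150 mm (y) with a 22 mm high rim, stands loose on the bench and weighs 0.25 to 0.42 kg without the knobs; nothing in it rises more than 42 mm above its underside. z points up
- grille: downdraft grille with blue frame and aluminium slats, fixed on the bench, 200 x 200 mm, 25 mm high; origin at the centre of its underside, z up
- knob1_mid (a point): centre of a turned wooden knob, 38 mm across, 36 mm high, about 45 g, standing loose on the 6 mm thick floor of the tray
- knob2_mid (a point): centre of a turned wooden knob, 38 mm across, 36 mm high, about 45 g, standing loose on the 6 mm thick floor of the tray
- knob3_mid (a point): centre of a turned wooden knob, 38 mm across, 36 mm high, about 45 g, standing loose on the 6 mm thick floor of the tray
- sanding_block: cork sanding block 50 x 90 x 30 mm near the robot, bystander, origin at the centre of its underside
- jar: amber jar with steel lid, 60 mm across, 85 mm high, bystander, origin at the centre of its underside
- tin: green tin, 72 mm across, 60 mm high, bystander, origin at the centre of its underside
- brush: bench brush lying flat, bystander, origin near its middle, at its underside
- offcut: pale wood offcut 120 x 45 x 35 mm, bystander, origin at the centre of its underside
- mug: blue mug, 80 mm across, 90 mm high, bystander, origin at the centre of its underside
Things that resemble listed ones, but are neither listed nor needed, are in the scene too. What is shaped like the part that bears tray_grip but turquoise is not meant. Of the things that look like the damper_base, the larger one is meant.

How it is judged:
On the way, in this order (a step that is already met when the one before it is completed fails the run):
1. the damper grip stands level with the green tab (y of damper_top in the frame of tab between -0.008 and 0.008 m and velocity of joint damper between -0.01 and 0.01 m/s), for 0.3 s.
2. the tray with its knobs is held level and still in the air over the grille (horizontal distance between tray_grip and grille below 0.04 m and z of tray_grip in the frame of grille between 0.16 and 0.24 m and angle between tray_grip's own z axis and vertical below 0.12 rad and contact force between the fingers and tray above 1 N and linear speed of tray below 0.03 m/s and angular speed of tray below 0.2 rad/s and contact force between tray and grille below 0.1 N and x of knob1_mid in the frame of tray_grip between -0.1 and 0.1 m and y of knob1_mid in the frame of tray_grip between -0.075 and 0.075 m and z of knob1_mid in the frame of tray_grip between -0.08 and -0.02 m and x of knob2_mid in the frame of tray_grip between -0.1 and 0.1 m and y of knob2_mid in the frame of tray_grip between -0.075 and 0.075 m and z of knob2_mid in the frame of tray_grip between -0.08 and -0.02 m and x of knob3_mid in the frame of tray_grip between -0.1 and 0.1 m and y of knob3_mid in the frame of tray_grip between -0.075 and 0.075 m and z of knob3_mid in the frame of tray_grip between -0.08 and -0.02 m), for 0.3 s.
At the end, for the whole second after the job is handed in: Damper grip within 8 mm of level with the tab; tray gripped by the fingers, handle within 40 mm of the grille's middle seen from above, underside 60 to 140 mm above the grille's top, tilted under 6.9 degrees, still (30 mm/s, 0.2 rad/s), not touching the grille, all three knobs in it (all of step 2 and y of damper_top in the frame of tab between -0.008 and 0.008 m); the arm keeps its last pose, push and grip.
It fails at once if the tray is tipped more than about 17 degrees (angle between tray_grip's own z axis and vertical above 0.3 rad).
It fails at once if another thing on the bench is pushed more than 30 mm (distance of any of sanding_block, jar, tin, brush, offcut, mug from where it was at the start of the episode above 0.03 m).
It also fails if it takes over 59 s, if anything falls off the work surface, if the arm or the gripper's body presses on something with over 40 N, if the wrist force passes 120 N, or if a joint passes its speed limit or range.

## Working session

There is one attempt and no reset: what is moved stays moved. The work goes in short steps, Python scripts to look and compute and a tool call to move; the robot and the scene stay as the last step left them, time stands still between calls to the robot, and variables do not carry over. Pictures are saved under pics/ and viewed, about 8 in all and at most 12, crops included, and the job is handed in when it is done.

Besides the shell and the picture viewer there is one more tool, called after "Request:" as name([rows], argument=value, ...), one row to a line, values as JSON. drive_tool: Moves the arm, as the interface text tells. Its arguments: {"type":"object","properties":{"rows":{"type":"array"}},"required":["rows"]}

```bash
mkdir -p pics; cat > h.py <<'E'
import numpy as np, cv2
from bench import manip
def get(n,fn=None):
    s=manip.sense(); f=manip.grab_frame(n)
    K=np.array([[f["fx"],0,f["cx"]],[0,f["fy"],f["cy"]],[0,0,1.]]); D=np.array(f["D"],float)
    if n=="wrist":
        T=np.eye(4); T[:3,:3]=cv2.Rodrigues(np.array(s["ee_rot"],float))[0]; T[:3,3]=s["ee_pos"]
        M=T@np.array(f["mount"])
    else: M=np.linalg.inv(np.array(f["camera_from_world"]))
    if fn: cv2.imwrite(fn,f["color"]); np.savez(fn[:-4]+".npz",K=K,D=D,M=M)
    return f["color"],K,D,M
def load(fn):
    z=np.load(fn[:-4]+".npz"); return z["K"],z["D"],z["M"]
def px(uv,z,c):
    K,D,M=c; p=cv2.undistortPoints(np.array(uv,float).reshape(-1,1,2),K,D).reshape(-1,2)
    d=np.c_[p,np.ones(len(p))]@M[:3,:3].T; o=M[:3,3]
    return o+d*((np.broadcast_to(z,len(p))-o[2])/d[:,2])[:,None]
def proj(P,c):
    K,D,M=c; W=np.linalg.inv(M)
    return cv2.projectPoints(np.array(P,float).reshape(-1,3),cv2.Rodrigues(W[:3,:3])[0],W[:3,3],K,D)[0].reshape(-1,2)
E
python3 - <<'E'
from h import *
a=get("top","pics/top.png");b=get("scene","pics/scene.png")
for n in("top","scene"):
    im=cv2.imread(f"pics/{n}.png"); cv2.imwrite(f"pics/{n}_b.png",cv2.resize(im,(800,600),interpolation=cv2.INTER_CUBIC))
print(a[3],b[3],manip.sense())
E
```

```text
[[-0.01048272 -0.98939736  0.14485502  0.24743763]
 [-0.99988282  0.00875534 -0.01255724 -0.01040937]
 [ 0.01115584 -0.14496968 -0.9893732   1.68290793]
 [ 0.          0.          0.          1.        ]] [[-0.53513542  0.67211474 -0.51175371  1.15537466]
 [ 0.84476181  0.42379181 -0.326769    0.40766632]
 [-0.00274923 -0.60717566 -0.79456287  1.14238633]
 [ 0.          0.          0.          1.        ]] {'time_s': 0.1, 'qpos': array([ 1.23249089,  0.41789673, -0.01031538,  1.61411275,  0.00469492,
        1.11068517, -0.05299727]), 'dq': array([-0.00178477, -0.00307844, -0.00059354, -0.00067681,  0.00026022,
       -0.00213239, -0.00046598]), 'tau': array([ 2.63502719e-03, -8.52593923e+01,  6.40178304e-01, -4.26699829e+01,
       -4.88321052e-02,  1.64412183e-02, -2.92760696e-06]), 'ee_pos': array([ 0.1826916 , -0.59735162,  0.20489925]), 'ee_rot': array([-2.52503633e+00,  1.86819563e+00,  1.42797291e-03]), 'force': array([0.49470627, 0.73703986, 0.94652219]), 'ft_torque': array([ 0.02172936, -0.01515208,  0.04549406]), 'gripper_width': 0.9970181276999845}
```

View pics/top_b.png

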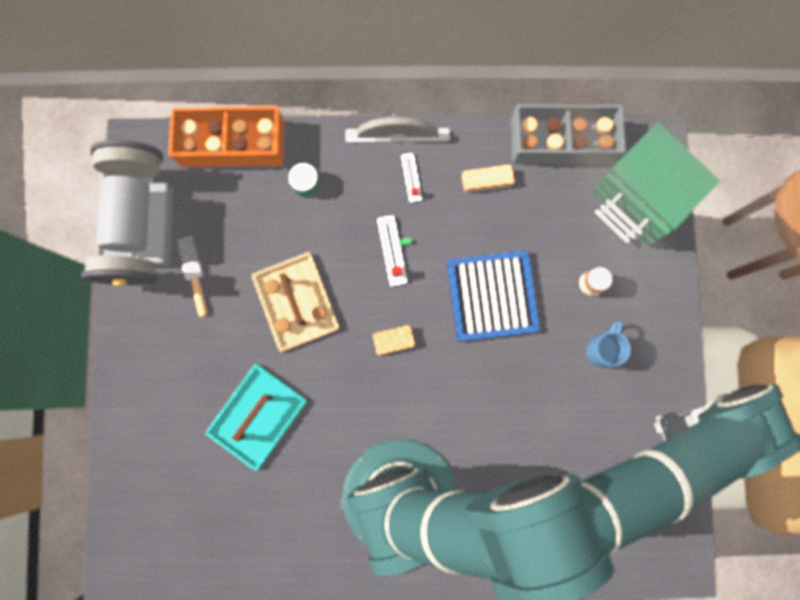

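View pics/scene_b.png

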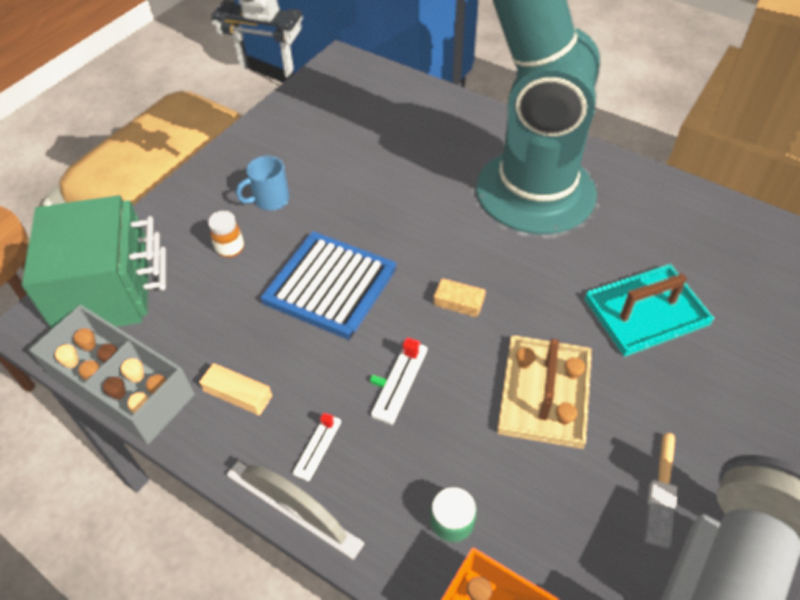

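Both views show the wooden tray with 3 knobs at top (295,302). The turquoise one at (257,417) is excluded by colour. There are two tracks: (392,250), the longer one with the green tab at (406,241), and a smaller one at (411,178). The longer one fits. The grille is at (494,295). Next I measure with colour masks and confirm in an enlarged crop.

```bash
python3 - <<'E'
from h import *
def blobs(hsv,lo,hi,mn=6):
    m=cv2.inRange(hsv,lo,hi); 
    if lo[0]==0: m|=cv2.inRange(hsv,(172,lo[1],lo[2]),(180,255,255))
    n,l,st,c=cv2.connectedComponentsWithStats(m)
    return [(c[i].round(2),st[i][:5].tolist()) for i in range(1,n) if st[i][4]>=mn],l
for n in("top","scene"):
    f=f"pics/{n}.png"; im=cv2.imread(f); c=load(f); hsv=cv2.cvtColor(im,cv2.COLOR_BGR2HSV)
    for nm,lo,hi,z in(("red",(0,170,120),(6,255,255),.05),("green",(50,150,90),(75,255,255),.012),("blue",(105,150,60),(120,255,255),.025)):
        for b,st in blobs(hsv,lo,hi)[0]:
            if n=="top" and not(150<b[0]<360 and 90<b[1]<230): continue
            if n=="scene" and not(150<b[0]<400 and 130<b[1]<300): continue
            print(n,nm,b,st,px([b],z,c)[0].round(4), px([(st[0]+st[2]/2,st[1]+st[3]/2)],z,c)[0].round(4))
im=cv2.imread("pics/top.png")
cv2.imwrite("pics/c1.png",cv2.resize(im[130:230,155:355],(800,400),interpolation=cv2.INTER_CUBIC))
im=cv2.imread("pics/scene.png")
cv2.imwrite("pics/c2.png",cv2.resize(im[145:290,160:385],(800,516),interpolation=cv2.INTER_CUBIC))
E
```

```text
top red [253.5  173.29] [252, 172, 4, 4, 14] [0.5321 0.0054 0.05  ] [0.5294 0.0036 0.05  ]
top blue [336.49 172.27] [331, 162, 10, 24, 51] [ 0.5377 -0.3095  0.025 ] [ 0.5311 -0.3074  0.025 ]
top blue [290.48 182.27] [288, 167, 6, 34, 62] [ 0.5008 -0.1336  0.025 ] [ 0.4942 -0.1355  0.025 ]
top blue [339.67 189.  ] [339, 187, 2, 6, 9] [ 0.4735 -0.3193  0.025 ] [ 0.4697 -0.3204  0.025 ]
top blue [340.81 199.06] [339, 194, 4, 12, 16] [ 0.4352 -0.3223  0.025 ] [ 0.4317 -0.3229  0.025 ]
top blue [297.3  212.79] [293, 205, 14, 12, 33] [ 0.3852 -0.157   0.025 ] [ 0.3918 -0.1672  0.025 ]
top blue [335.77 210.77] [326, 208, 18, 6, 30] [ 0.3912 -0.3018  0.025 ] [ 0.3904 -0.2988  0.025 ]
top blue [314.43 213.71] [312, 213, 5, 2, 7] [ 0.381  -0.2211  0.025 ] [ 0.38   -0.2214  0.025 ]
top blue [320.88 212.62] [318, 212, 6, 2, 8] [ 0.3849 -0.2455  0.025 ] [ 0.3834 -0.2459  0.025 ]
scene red [262.59 222.  ] [258, 217, 10, 12, 85] [0.5427 0.0113 0.05  ] [0.545  0.0142 0.05  ]
scene red [208.72 268.35] [205, 265, 8, 8, 43] [ 0.7445 -0.0305  0.05  ] [ 0.7457 -0.0287  0.05  ]
scene green [241.4  243.37] [237, 241, 10, 6, 35] [ 0.6157 -0.0143  0.012 ] [ 0.6165 -0.0117  0.012 ]
scene blue [209.13 187.57] [168, 150, 84, 65, 821] [ 0.5091 -0.2062  0.025 ] [ 0.4915 -0.2158  0.025 ]
scene blue [210.  153.3] [207, 152, 7, 3, 10] [ 0.3925 -0.289   0.025 ] [ 0.3923 -0.2871  0.025 ]
scene blue [219.   156.62] [215, 155, 10, 4, 13] [ 0.3886 -0.2554  0.025 ] [ 0.3882 -0.2517  0.025 ]
```

View pics/c1.png

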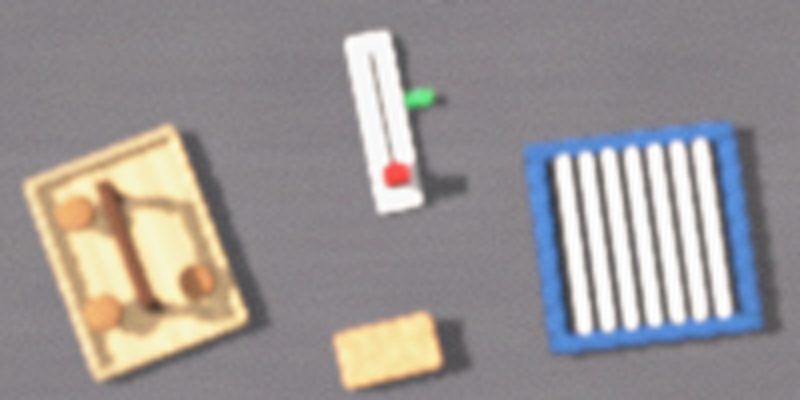

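View pics/c2.png

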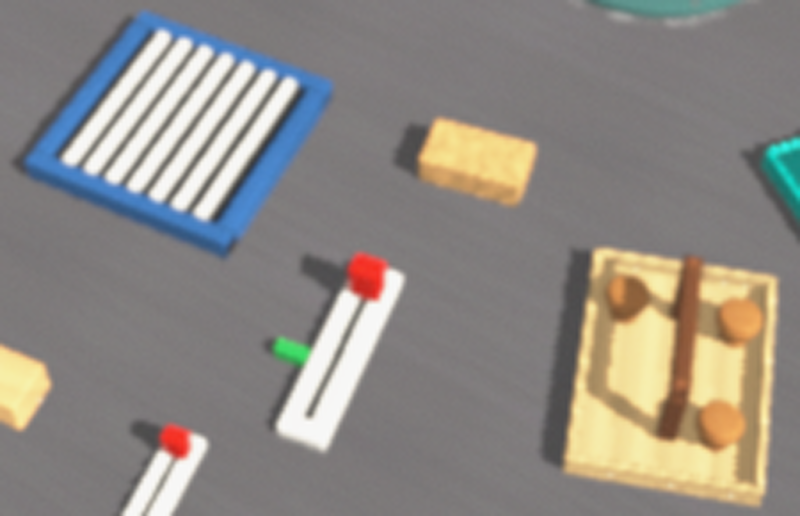

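The crops confirm it: wooden tray with dark handle from (105,184) to (151,304), red grip (397,173) at the near end of the long track, tab (420,97) on its robot-right side, grille centred near (644,237).

```bash
python3 - <<'E'
from h import *
T=load("pics/top.png");S=load("pics/scene.png")
t=lambda L,z:px(np.array(L)/4-.375+[155,130],z,T)
s=lambda L,z:px(np.array(L)/(800/225)-.36+[160,145],z,S)
def p(n,a):
    print(n,a[:,:2].round(4).tolist(),'mean',a.mean(0)[:2].round(4),'sides',np.linalg.norm(a-np.roll(a,-1,0),axis=1).round(4))
p("trackT",t([(346,40),(387,30),(422,204),(380,213)],.014))
p("trackS",s([(276,428),(325,446),(404,276),(360,260)],.014))
p("gripT",t([(397,173)],.05)); p("gripS",s([(368,263)],.054))
p("tabT",t([(420,97)],.012)); p("tabS",s([(293,346)],.014))
p("grT",t([(526,146),(732,122),(763,328),(555,352)],.025))
p("grS",s([(145,14),(331,84),(232,238),(25,160)],.025))
p("trayT",t([(24,184),(172,125),(249,318),(100,380)],.022))
p("trayS",s([(596,249),(777,275),(760,488),(566,460)],.022))
p("hanT",t([(105,184),(151,304)],.086)); p("hanS",s([(693,262),(672,412)],.086))
E
```

```text
trackT [[0.6704, 0.0525], [0.6799, 0.013], [0.5098, -0.0192], [0.5015, 0.0207]] mean [0.5904 0.0168] sides [0.0407 0.1731 0.0408 0.1718]
trackS [[0.6804, 0.0157], [0.6731, 0.0565], [0.5065, 0.0254], [0.5125, -0.0141]] mean [0.5931 0.0209] sides [0.0414 0.1695 0.04   0.1706]
gripT [[0.5336, 0.004]] mean [0.5336 0.004 ] sides [0.]
gripS [[0.5343, 0.0079]] mean [0.5343 0.0079] sides [0.]
tabT [[0.6141, -0.0182]] mean [ 0.6141 -0.0182] sides [0.]
tabS [[0.6117, -0.0147]] mean [ 0.6117 -0.0147] sides [0.]
grT [[0.563, -0.1183], [0.5847, -0.3155], [0.3876, -0.3379], [0.3672, -0.1419]] mean [ 0.4756 -0.2284] sides [0.1984 0.1984 0.197  0.1972]
grS [[0.3924, -0.3285], [0.3717, -0.1349], [0.5571, -0.1124], [0.5857, -0.3125]] mean [ 0.4767 -0.2221] sides [0.1947 0.1868 0.2021 0.194 ]
trayT [[0.5311, 0.3579], [0.5868, 0.218], [0.402, 0.1438], [0.3451, 0.2827]] mean [0.4663 0.2506] sides [0.1506 0.1991 0.1501 0.2006]
trayS [[0.4028, 0.1494], [0.3462, 0.2882], [0.5314, 0.3562], [0.5886, 0.2209]] mean [0.4672 0.2537] sides [0.1499 0.1973 0.1469 0.1991]
hanT [[0.5195, 0.2697], [0.4094, 0.2263]] mean [0.4645 0.248 ] sides [0.1183 0.1183]
hanS [[0.4162, 0.2342], [0.5451, 0.2789]] mean [0.4806 0.2565] sides [0.1363 0.1363]
```

Request:
drive_tool([
  [1,0.0236,0.0373,0,0,0,0.0912],
  [1,0.0236,0.0373,0,0,0,0.0912],
  [1,0.0236,0.0373,0,0,0,0.0912],
  [1,0.0236,0.0373,0,0,0,0.0912],
  [1,0.0236,0.0373,0,0,0,0.0912],
  [1,0.0236,0.0373,0,0,0,0.0912],
  [1,0.0236,0.0373,0,0,0,0.0912],
  [1,0.0236,0.0373,0,0,0,0.0912],
])

```text
time_s: 1.1
ee_pos: [0.372, -0.2979, 0.2053]
ee_rot: [3.027, -0.84, -0.0]
force: [0.5, 0.0, 1.0]
gripper_width: 0.999
```

Request:
drive_tool([
  [1,0.0236,0.0373,0,0,0,0.0912],
  [1,0.0236,0.0373,0,0,0,0.0912],
  [1,0.0236,0.0373,0,0,0,0.0912],
  [1,0.0236,0.0373,0,0,0,0.0912],
  [1,0.0236,0.0373,0,0,0,0.0912],
  [1,0.0236,0.0373,0,0,0,0.0912],
  [1,0.0236,0.0373,0,0,0,0.0912],
  [1,0.0236,0.0373,0,0,0,0.0912],
  [1,0,0,0,0,0,0],
  [1,0,0,0,0,0,0],
])

```text
time_s: 2.35
ee_pos: [0.56, -0.0015, 0.205]
ee_rot: [3.128, 0.289, -0.001]
force: [-0.2, -0.5, 0.2]
gripper_width: 1.004
```

```bash
python3 - <<'E'
from h import *
a=get("wrist","pics/w1.png"); s=manip.sense()
print(s["ee_pos"],s["ee_rot"],a[3].round(3)); R=cv2.Rodrigues(s["ee_rot"])[0]; print(R.round(4)); print(s["qpos"])
cv2.imwrite("pics/w1b.png",cv2.resize(a[0],(800,600),interpolation=cv2.INTER_CUBIC))
E
```

```text
[ 0.55993369 -0.00187869  0.20515409] [ 3.12793620e+00  2.87829157e-01 -1.21246047e-03] [[ 0.983  0.177  0.04   0.548]
 [ 0.182 -0.956 -0.229  0.064]
 [-0.002  0.232 -0.973  0.383]
 [ 0.     0.     0.     1.   ]]
[[ 9.832e-01  1.825e-01 -7.000e-04]
 [ 1.825e-01 -9.832e-01 -5.000e-04]
 [-8.000e-04  4.000e-04 -1.000e+00]]
[ 0.43838429  0.35980131 -0.60954731  1.76202841  0.22954504  1.09215041
 -0.06432147]
```

View pics/w1b.png

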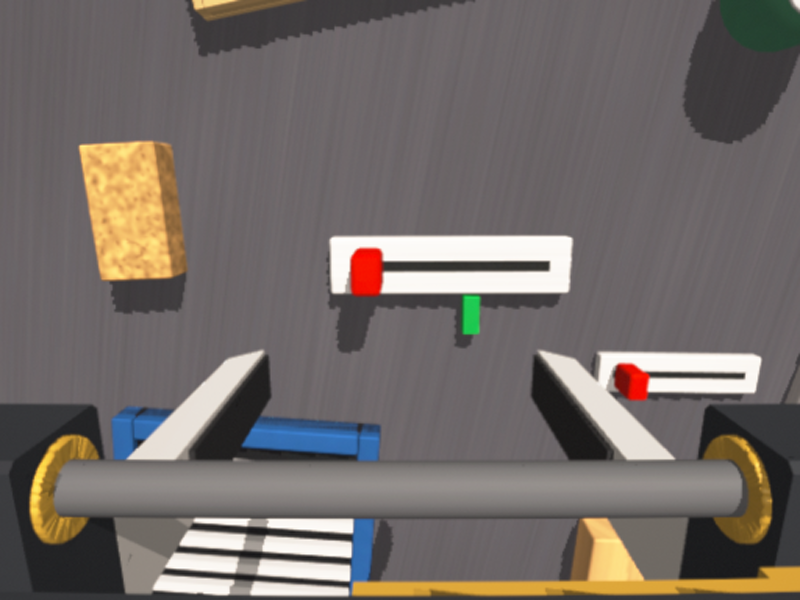

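The wrist view is aligned with the track. It shows the red grip at (366,272), tab (471,315), track from 331 to 572, and the smaller decoy track at (678,375). Measuring these.

```bash
python3 - <<'E'
from h import *
c=load("pics/w1.png"); im=cv2.imread("pics/w1.png"); hsv=cv2.cvtColor(im,cv2.COLOR_BGR2HSV)
b=lambda L,z:px(np.array(L)*.64-.18,z,c)
R=cv2.Rodrigues(manip.sense()["ee_rot"])[0][:2,0]; 
print("V rows at col 234:",[(r,im[r,234].tolist()) for r in range(157,192,3)])
m=cv2.inRange(hsv,(50,150,90),(75,255,255)); ys,xs=np.where(m); print("tab bbox",xs.min(),xs.max(),ys.min(),ys.max())
tr=b([(331,237),(571,237),(569,293),(331,293)],.014); print(tr[:,:2].round(4),tr.mean(0))
d=tr[1]-tr[0]+tr[2]-tr[3]; u=d[:2]/np.linalg.norm(d[:2]); n=np.array([-u[1],u[0]]);print("ang",np.degrees(np.arctan2(u[1],u[0])))
o=tr.mean(0)[:2]
g=b([(351,295),(381,295)],.054); t=b([(463,333),(480,333),(480,297),(463,297)],.014)
for nm,q in(("grip far-top edge",g),("tab",t),("track",tr)): print(nm,q[:,:2].round(4).tolist(),"along/across",((q[:,:2]-o)@u).round(4),((q[:,:2]-o)@n).round(4))
G=o+u*((g[:,:2]-o)@u).mean(); print("grip centre",G,"slide",(((t[:,:2]-o)@u).mean()-((g[:,:2]-o)@u).mean()), "u",u)
E
```

```text
V rows at col 234: [(157, [239, 243, 251]), (160, [0, 10, 236]), (163, [0, 6, 253]), (166, [0, 17, 251]), (169, [0, 20, 249]), (172, [0, 19, 249]), (175, [0, 18, 248]), (178, [0, 19, 247]), (181, [0, 16, 246]), (184, [0, 13, 246]), (187, [0, 15, 228]), (190, [59, 58, 80])]
tab bbox 295 306 189 213
[[ 0.5063  0.0192]
 [ 0.6701  0.0496]
 [ 0.6788  0.0109]
 [ 0.5124 -0.02  ]] [0.59188742 0.014926   0.014     ]
ang 10.515624096905919
grip far-top edge [[0.5289, -0.0099], [0.5476, -0.0064]] along/across [-0.0665 -0.0474] [-0.0129 -0.0129]
tab [[0.6107, -0.0318], [0.6228, -0.0295], [0.6171, -0.0035], [0.6052, -0.0057]] along/across [0.01   0.0223 0.0214 0.0093] [-0.0494 -0.0494 -0.0227 -0.0227]
track [[0.5063, 0.0192], [0.6701, 0.0496], [0.6788, 0.0109], [0.5124, -0.02]] along/across [-0.0833  0.0832  0.0847 -0.0846] [ 0.0198  0.0198 -0.0198 -0.0198]
grip centre [0.53589351 0.00453235] slide 0.07268704049314317 u [0.98320518 0.18250364]
```

Request:
drive_tool([
  [1,-0.012,0.003,-0.02,0,0,0],
  [1,-0.012,0.0035,-0.02,0,0,0],
  [1,0,0,-0.035,0,0,0],
  [1,0,0,-0.035,0,0,0],
  [1,0,0,-0.035,0,0,0],
  [1,0,0,-0.02,0,0,0],
  [1,0,0,-0.014,0,0,0],
  [0.4,0,0,0,0,0,0],
  [0.1,0,0,0,0,0,0],
  [0,0,0,0,0,0,0],
  [0,0,0,0,0,0,0],
  [0,0,0,0,0,0,0],
])

```text
time_s: 3.9
ee_pos: [0.5365, 0.0056, 0.0266]
ee_rot: [3.128, 0.29, 0.0]
force: [0.5, -0.2, -0.2]
gripper_width: 0.507
```

Request:
drive_tool([
  [0,0,0,0,0,0,0],
  [0,0,0,0,0,0,0],
  [0,0,0,0,0,0,0],
])

```text
time_s: 4.28
ee_pos: [0.5364, 0.0057, 0.0264]
ee_rot: [3.128, 0.29, -0.0]
force: [0.1, -0.0, 0.3]
gripper_width: 0.21
```

Request:
drive_tool([
  [0,0,0,0,0,0,0],
  [0,0.0118,0.0022,0,0,0,0],
  [0,0.0118,0.0022,0,0,0,0],
  [0,0.0118,0.0022,0,0,0,0],
  [0,0.0118,0.0022,0,0,0,0],
  [0,0.0118,0.0022,0,0,0,0],
  [0,0.0118,0.0022,0,0,0,0],
  [0,0,0,0,0,0,0],
  [0,0,0,0,0,0,0],
  [0,0,0,0,0,0,0],
  [0,0,0,0,0,0,0],
])

```text
time_s: 5.65
ee_pos: [0.607, 0.019, 0.0264]
ee_rot: [-3.128, -0.291, 0.0]
force: [0.0, 5.1, -1.2]
gripper_width: 0.21
```

Request:
drive_tool([
  [0.3,0,0,0,0,0,0],
  [0.4,0,0,0,0,0,0],
  [0.6,0,0,0,0,0,0],
  [0.8,0,0,0,0,0,0],
  [1,0,0,0,0,0,0],
  [1,0,0,0,0,0,0],
  [1,0,0,0.03,0,0,0],
  [1,0,0,0.04,0,0,0],
  [1,0,0,0.04,0,0,0],
  [1,0,0,0.04,0,0,0],
  [1,-0.015,-0.01,0.03,0,0,0],
  [1,0,0,0,0,0,0],
])

```text
time_s: 7.15
ee_pos: [0.5927, 0.0082, 0.2087]
ee_rot: [3.127, 0.289, 0.005]
force: [0.1, -0.1, -0.8]
gripper_width: 0.997
```

```bash
python3 - <<'E'
from h import *
a=get("wrist","pics/w2.png"); s=manip.sense()
print(s["ee_pos"],s["qpos"])
cv2.imwrite("pics/w2b.png",cv2.resize(a[0],(800,600),interpolation=cv2.INTER_CUBIC))
c=load("pics/w2.png"); im=a[0]; hsv=cv2.cvtColor(im,cv2.COLOR_BGR2HSV)
o=np.array([.5919,.0149]);u=np.array([.9832,.1825]);n=np.array([-u[1],u[0]])
m=cv2.inRange(hsv,(50,150,90),(75,255,255)); ys,xs=np.where(m); print("tab",xs.min(),xs.max(),ys.min(),ys.max()); 
q=px([(xs.min()-.5,ys.mean()),(xs.max()+.5,ys.mean())],.014,c); print(((q[:,:2]-o)@u))
m=cv2.inRange(hsv,(0,200,120),(8,255,255))
k,l,st,ce=cv2.connectedComponentsWithStats(m)
for i in range(1,k):
    if st[i][4]<50: continue
    x,y,w,h,A=st[i]; q=px([(x-.5,y+h-2),(x+w-.5,y+h-2)],.054,c); print("red",st[i],((q[:,:2]-o)@u),((q[:,:2]-o)@n))
E
```

```text
[0.59237967 0.00848866 0.20716874] [ 0.39423526  0.41666285 -0.59909425  1.68141541  0.25714337  1.12155394
 -0.09270676]
tab 265 275 192 214
[0.00895034 0.0214187 ]
red [262 162  20  29 523] [0.00478789 0.02482007] [-0.01072929 -0.01074779]
```

View pics/w2b.png

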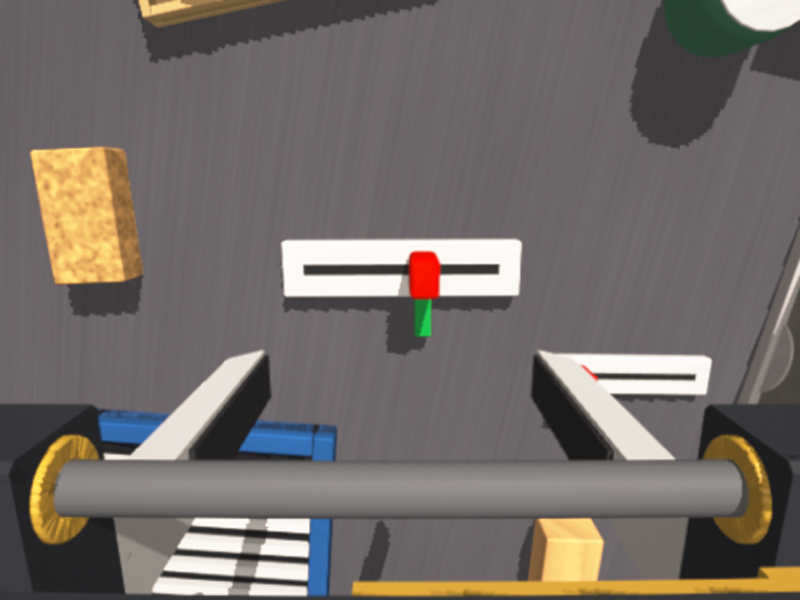

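The grip centre is at 0.0148 along the track and the tab centre at 0.0152, so step 1 is done. Now to the tray.

Request:
drive_tool([
  [1,-0.0084,0.0161,0.0015,0,0,-0.0915],
  [1,-0.0084,0.0161,0.0015,0,0,-0.0915],
  [1,-0.0084,0.0161,0.0015,0,0,-0.0915],
  [1,-0.0084,0.0161,0.0015,0,0,-0.0915],
  [1,-0.0084,0.0161,0.0015,0,0,-0.0915],
  [1,-0.0084,0.0161,0.0015,0,0,-0.0915],
  [1,-0.0084,0.0161,0.0015,0,0,-0.0915],
  [1,-0.0084,0.0161,0.0015,0,0,-0.0915],
])

```text
time_s: 8.2
ee_pos: [0.5244, 0.1383, 0.2173]
ee_rot: [3.023, -0.852, -0.002]
force: [-0.5, -0.2, -0.5]
gripper_width: 1.0
```

Request:
drive_tool([
  [1,-0.0084,0.0161,0.0015,0,0,-0.0915],
  [1,-0.0084,0.0161,0.0015,0,0,-0.0915],
  [1,-0.0084,0.0161,0.0015,0,0,-0.0915],
  [1,-0.0084,0.0161,0.0015,0,0,-0.0915],
  [1,-0.0084,0.0161,0.0015,0,0,-0.0915],
  [1,-0.0084,0.0161,0.0015,0,0,-0.0915],
  [1,-0.0084,0.0161,0.0015,0,0,-0.0915],
  [1,0,0,0,0,0,0],
  [1,0,0,0,0,0,0],
])

```text
time_s: 9.32
ee_pos: [0.4664, 0.2497, 0.2283]
ee_rot: [2.605, -1.755, -0.001]
force: [0.6, -0.6, -0.6]
gripper_width: 1.0
```

```bash
python3 - <<'E'
from h import *
a=get("wrist","pics/w3.png"); s=manip.sense()
R=cv2.Rodrigues(s["ee_rot"])[0]
print(s["ee_pos"],s["qpos"],R[:,0],"yaw",np.degrees(np.arctan2(R[1,0],R[0,0])))
cv2.imwrite("pics/w3b.png",cv2.resize(a[0],(800,600),interpolation=cv2.INTER_CUBIC))
E
```

```text
[0.46648775 0.24956931 0.22839768] [-0.11851175  0.25851808 -0.50679235  1.81130704  0.13899801  1.10778302
 -1.85992994] [ 3.75062972e-01 -9.26999333e-01  6.23922676e-05] yaw -67.97179504151195
```

View pics/w3b.png

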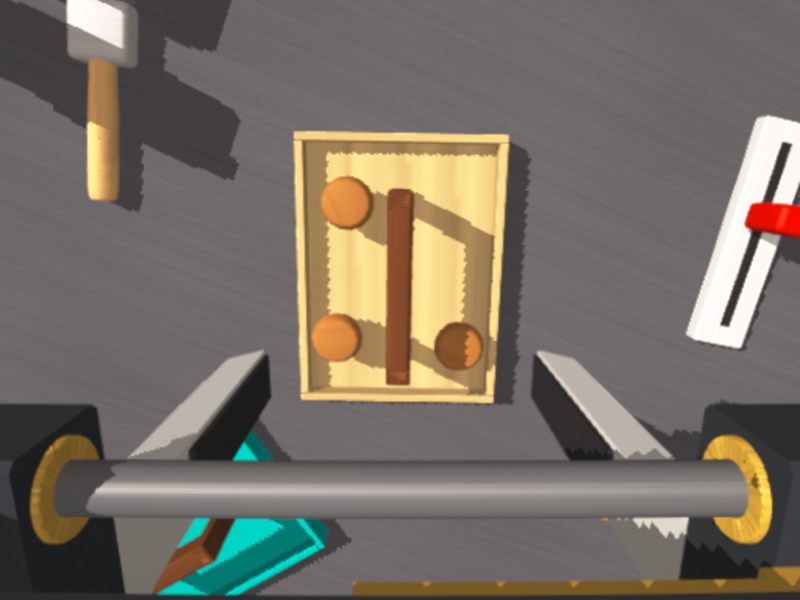

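Tray centred below the open hand, handle from (399,190) to (398,384), knobs at (346,203), (336,338), (458,346). Aligned. Measuring the handle.

```bash
python3 - <<'E'
from h import *
c=load("pics/w3.png"); b=lambda L,z:px(np.array(L)*.64-.18,z,c)
h=b([(387.5,190),(411.5,190),(409.5,384),(386.5,384)],.086); print("handle",h.round(4).tolist(),h.mean(0)); 
print("sides",np.linalg.norm(h-np.roll(h,-1,0),axis=1)); d=h[0]+h[1]-h[2]-h[3]; print("ang",np.degrees(np.arctan2(d[1],d[0])))
r=b([(294,132),(509,135),(493,402),(302,398)],.022); print("rim",r.mean(0)); 
k=b([(346,203),(336,338),(458,346)],.042); u=d[:2]/np.linalg.norm(d[:2]); K=(k-r.mean(0))[:,:2]
print("knobs along/across",K@u,K@[-u[1],u[0]])
E
```

```text
handle [[0.5218, 0.2796, 0.086], [0.5271, 0.2665, 0.086], [0.4139, 0.2216, 0.086], [0.4084, 0.2353, 0.086]] [0.46780968 0.25075103 0.086     ]
sides [0.0141546  0.12174343 0.01479111 0.12174908]
ang 21.516567493585253
rim [0.4674703  0.25025368 0.022     ]
knobs along/across [ 0.05192303 -0.04300759 -0.04826359] [ 0.03643498  0.04505312 -0.04248369]
```

Request:
drive_tool([
  [1,-0.002,0,-0.03,0,0,0],
  [1,0,0,-0.035,0,0,0],
  [1,0,0,-0.035,0,0,0],
  [1,0,0,-0.035,0,0,0],
  [1,0,0,-0.02,0,0,0],
  [1,0,0,-0.0165,0,0,0],
  [0.6,0,0,0,0,0,0],
  [0.4,0,0,0,0,0,0],
  [0.3,0,0,0,0,0,0],
  [0.2,0,0,0,0,0,0],
  [0.1,0,0,0,0,0,0],
  [0,0,0,0,0,0,0],
])

```text
time_s: 10.88
ee_pos: [0.4642, 0.2504, 0.0575]
ee_rot: [-2.604, 1.757, -0.0]
force: [0.1, -1.0, 0.2]
gripper_width: 0.395
```

Request:
drive_tool([
  [0,0,0,0,0,0,0],
  [0,0,0,0,0,0,0],
  [0,0,0,0,0,0,0],
  [0,0,0,0,0,0,0],
  [0,0,0,0,0,0,0],
])

```text
time_s: 11.5
ee_pos: [0.4642, 0.2503, 0.0574]
ee_rot: [2.604, -1.757, -0.0]
force: [-0.0, -0.4, -0.4]
gripper_width: 0.172
```

Closed on 16 mm, the handle's thickness. Lifting gently.

Request:
drive_tool([
  [0,0,0,0.002,0,0,0],
  [0,0,0,0.004,0,0,0],
  [0,0,0,0.006,0,0,0],
  [0,0,0,0.009,0,0,0],
  [0,0,0,0.012,0,0,0],
  [0,0,0,0.012,0,0,0],
  [0,0,0,0.012,0,0,0],
  [0,0,0,0.009,0,0,0],
  [0,0,0,0.006,0,0,0],
  [0,0,0,0.003,0,0,0],
  [0,0,0,0,0,0,0],
  [0,0,0,0,0,0,0],
])

```text
time_s: 13.0
ee_pos: [0.464, 0.2503, 0.1321]
ee_rot: [2.604, -1.757, -0.001]
force: [0.1, -0.2, -4.1]
gripper_width: 0.17
```

```bash
python3 - <<'E'
from h import *
a=get("wrist","pics/w4.png"); s=manip.sense(); print(s["ee_pos"],s["force"],s["gripper_width"])
b=get("scene","pics/s4.png")
o=np.hstack([cv2.resize(a[0],(400,300)),cv2.resize(b[0][130:300,200:427],(400,300))])
cv2.imwrite("pics/w4b.png",o)
E
```

```text
[0.46403656 0.25027762 0.13214369] [-0.55261746 -0.48090655 -3.76609814] 0.16639696788781747
```

View pics/w4b.png

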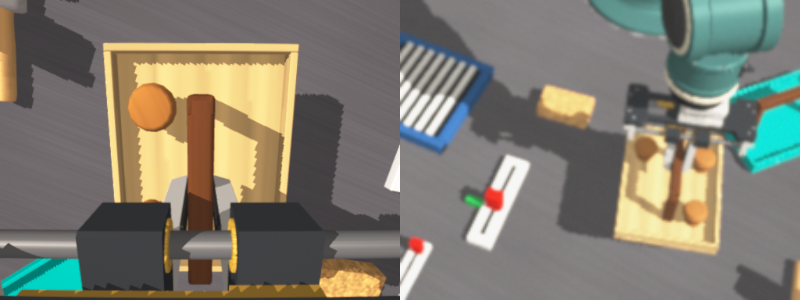

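Tray lifted level with the knobs in place, and the damper grip is still level with the tab. Carrying it to the grille.

Request:
drive_tool([
  [0,0,0,0.004,0,0,0],
  [0,0,0,0.008,0,0,0],
  [0,0,-0.004,0.01,0,0,0],
  [0,0.001,-0.008,0.01,0,0,0],
  [0,0.001,-0.012,0.008,0,0,0],
  [0,0.001,-0.016,0.006,0,0,0],
  [0,0.001,-0.02,0.004,0,0,0],
  [0,0.001,-0.025,0,0,0,0],
  [0,0.001,-0.025,0,0,0,0],
  [0,0.001,-0.025,0,0,0,0],
  [0,0.001,-0.025,0,0,0,0],
  [0,0.001,-0.025,0,0,0,0],
])

```text
time_s: 14.6
ee_pos: [0.473, 0.0637, 0.1828]
ee_rot: [-2.603, 1.758, -0.0]
force: [0.6, 0.2, -4.9]
gripper_width: 0.169
```

Request:
drive_tool([
  [0,0.001,-0.025,0,0,0,0],
  [0,0.001,-0.025,0,0,0,0],
  [0,0.001,-0.025,0,0,0,0],
  [0,0,-0.025,0,0,0,0],
  [0,0,-0.025,0,0,0,0],
  [0,0,-0.025,0,0,0,0],
  [0,0,-0.025,0,0,0,0],
  [0,0,-0.025,0,0,0,0],
  [0,0,-0.025,0,0,0,0],
  [0,0,-0.02,0,0,0,0],
  [0,0,-0.016,0,0,0,0],
  [0,0,-0.012,0,0,0,0],
])

```text
time_s: 16.1
ee_pos: [0.4759, -0.2086, 0.1826]
ee_rot: [-2.604, 1.758, 0.0]
force: [0.2, 0.1, -4.6]
gripper_width: 0.165
```

Request:
drive_tool([
  [0,0,-0.008,0,0,0,0],
  [0,0,-0.005,0,0,0,0],
  [0,0,0,0,0,0,0],
  [0,0,0,0,0,0,0],
  [0,0,0,0,0,0,0],
  [0,0,0,0,0,0,0],
])

```text
time_s: 16.85
ee_pos: [0.4762, -0.2205, 0.1825]
ee_rot: [-2.604, 1.757, 0.0]
force: [-0.3, -0.4, -4.2]
gripper_width: 0.166
```

```bash
python3 - <<'E'
from h import *
a=get("wrist","pics/w5.png"); s=manip.sense(); print(s["ee_pos"],s["ee_rot"],s["force"],s["gripper_width"],abs(s["dq"]).max())
b=get("scene","pics/s5.png")
# predicted rim/handle corners in scene view if level
R=cv2.Rodrigues(s["ee_rot"])[0]; h=-R[:,1]; j=R[:,0]; g=s["ee_pos"]-R[:,2]*.0185+h*.0037; print("tray_grip est",g,"minus grille",g[:2]-[.476,-.226])
P=[g+[0,0,-.053]+sx*.1*h+sy*.075*j for sx,sy in((1,1),(1,-1),(-1,-1),(-1,1))]
def ov(im,c,T):
    im=im.copy(); q=proj(P,c); cv2.polylines(im,[q.round().astype(int)],True,(255,0,255),1); return im
A=ov(a[0],load("pics/w5.png"),0);B=ov(b[0],load("pics/s5.png"),0)
cv2.imwrite("pics/w5b.png",np.hstack([cv2.resize(A,(400,300)),cv2.resize(B[100:270,130:357],(400,300))]))
E
```

```text
[ 0.4762267 -0.2205003  0.1824543] [-2.60420872e+00  1.75707234e+00  7.70931340e-05] [ 0.63331276  0.54200915 -3.90729165] 0.1670589185375754 0.0013422455476008988
tray_grip est [ 0.47965775 -0.21911666  0.2009544 ] minus grille [0.00365775 0.00688334]
```

View pics/w5b.png

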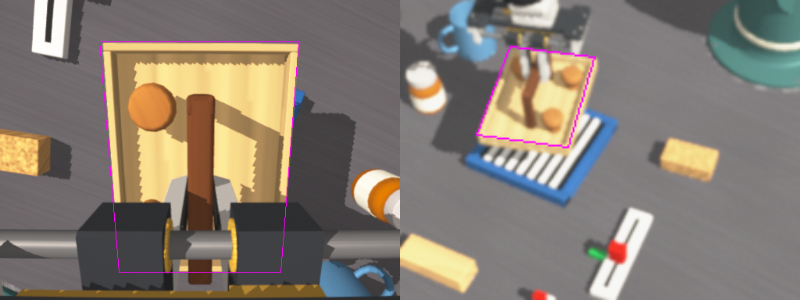

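The outline predicted for a level tray matches its rim in both views. All three knobs are in the tray, and the grip is level with the tab. Handing in.

Request:
drive_tool([
  [0,0,0,0,0,0,0],
  [0,0,0,0,0,0,0],
  [0,0,0,0,0,0,0],
  [0,0,0,0,0,0,0],
])

```text
time_s: 17.45
ee_pos: [0.4762, -0.2207, 0.1824]
ee_rot: [2.604, -1.757, -0.0]
force: [0.8, 0.3, -4.3]
gripper_width: 0.17
```

```bash
python3 -c "
from bench import manip
s=manip.sense();print(s['time_s'],s['ee_pos'],s['force'],s['gripper_width']);print(manip.sign_off())"
```

```text
17.45 [ 0.47618294 -0.22067784  0.18242318] [ 0.8482396   0.30383842 -4.29534194] 0.1697625725269317
the job is handed in; nothing more can be done
None
```

I slid the damper grip level with the green tab, then picked up the wooden tray by its handle. I handed the job in at 17.5 s with the tray still held over the grille.

- **Damper:** after I let go, the wrist camera put the grip within about 0.5 mm of level with the tab (the limit is 8 mm). A later picture showed it still there.
- **Tray position:** by the arm's pose, the handle is about 8 mm from the grille's middle. It is 0.20 m above the bench, which puts the underside about 10 cm above the grille.
- **Tray state:** its rim matched the outline expected of a level tray in both camera views, and the arm was still. The force reading was a steady 4 N or so, which fits the tray's weight.
- **Knobs:** all three were visible in the tray.

No check failed or disagreed. The first measurements from the two fixed cameras differed by 2 to 6 mm, and by more for the handle (about 18 mm). I used close-up wrist pictures for the final damper and handle positions, but the grille's middle comes only from the fixed cameras.

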